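# Square up a batten on the relief board

### The arm

A 7-joint arm with a two-finger parallel gripper is mounted at the origin on the work surface. World frame = base frame: x ahead of the robot, y to its left, z up, the work surface at z = 0. Lengths are in m, angles in rad, forces in N, time in s.
With the tool pointing down it reaches from about 0.35 to 0.9 m from the base axis. Payload 7.2 kg.
Tool frame: the origin (TCP) lies at the very end of the fingers, on their centre line; the grasp point (between the pads) lies 19 mm behind it; z points along the fingers, y is the line along which they close (so a half turn about z gives the same grasp; the last joint's range is limited). The gripper opens to 88 mm and grips with 3 to 60 N. Pads are 20 mm wide; open, the fingers measure 115 mm over their backs; the gripper's body (75 mm by 178 mm) begins 61 mm behind the grasp point.
Start: joints at [-1.347, 0.411, -0.013, 1.596, 0.006, 1.134, -0.082], TCP at [0.18, 0.599, 0.223] pointing down, gripper open.
Joint ranges: [-2.95, 2.95], [-0.29, 1.99], [-1.47, 1.44], [0.14, 2.54], [-1.03, 4.17], [0.13, 1.85], [-2.86, 2.86]. Speed limits (rad/s): [2.39, 2.39, 3.01, 3.01, 3.14, 3.14, 3.14].

### API

Orientations are given as a unit quaternion [x, y, z, w].
In Python, from rig import telemetry, viewer, job, spotter gives the robot as it stands. The module is installed in compiled form; this text tells all that it offers.
- The arm moves only by the tool move_arm, never from a script. Its argument "increments" is a list of rows, each a list of 3 entries, a list of its own where there are three numbers: the turn, a rotation vector about the tool's x, y, z in units of 60 degrees (1.0 is 60 degrees), then the shift along the tool's x, y, z in units of 12 cm (1.0 is 12 cm), then the opening, from 0 (shut) to 1 (fully open). In form: [[[wx, wy, wz], [x, y, z], claw], ...]. A call has 1 to 5 rows; each row is the pose to reach, as a shift and turn from the pose commanded when the call began, along the tool's axes at that moment; what a row does not reach only later rows make up. A row lasts 1/10 s, in which the tool goes at most 50 mm and 8.59 degrees, less where a joint would pass 70% of its speed; a pose out of reach is approached as far as the arm can. A call with a number of a shift or a turn outside -1 to 1 is refused whole. A call with a gripper value outside its range is refused whole. The fingers move at their own pace and stop on an object; the grip force is fixed at half the most. Time passes only in rows, so rows that repeat a pose let the fingers close. It gives the time, the measured TCP pose, the force, the opening and the grip force at its end, in the units of the state.
- telemetry.get_obs(): the state, without advancing time (a new reading comes with each control period).
- viewer.camera(name): name is "scene" or "top"; returns (picture, depth): 420x560x3 uint8, blue, green, red; 420x560 float32, m along the optical axis (not along the pixel's ray), 0 where there is no reading.
- viewer.camera_model(name): a dict with "camera_matrix" (3x3 intrinsics, pixels), "distortion" ([k1, k2, p1, p2, k3] as OpenCV has them; the pictures are not rectified), "R" (3x3) and "t" (3): a world point X has camera coordinates R X + t. Camera axes: x right, y down, z forward; pixel columns grow to the right and rows downward; lengths in m; the calibration is good to about 2 mm. A picture is of the moment at which its call begins. camera_model takes no time and is no camera call.
- job.job_done(): hands the job in; it is judged then, once.
Trained networks look in the newest picture that a camera, given by its name, has taken for a name from the list of things; names that differ only in an ending like _2 or _b are one class to them, and where a whole thing is asked for, a point or a joint stands for the part that bears it (a point fixed in the world has none). Each returns a list of dicts, best first, with "p" (0 to 1); they miss things now and then, are a little off and sometimes report something else, mostly with a low value. They report only what shows in the picture. A call takes as long as a camera call.
- spotter.search_frame(camera, name): "centre" ([x, y, z] in m, in world coordinates, good to about 4 mm: the middle of the surface that is visible of it).
- spotter.place_of(camera, name): "centre" ([x, y, z] in m, in world coordinates, good to about 4 mm: a listed point, or the origin of a listed thing).
The state is a dict: "time": time; "q": joint angles; "joint_velocities": joint speeds; "joint_torque": joint torques, N m; "tool_pos": TCP position; "orientation": TCP orientation; "force": force on the tool from outside, world axes, zero at the start; "moment": the same for the moment, N m; "grip_width": finger opening in m; "finger_force": force on a finger pad.
Only numpy, scipy, OpenCV 4.12 (cv2) and the standard library are available. Lean on these libraries where they do the work, as an engineer would, in place of code of your own. Each camera call takes 0.05 s, during which the arm holds its last target. There are 200 camera calls.

### The job

The side batten of the relief board on the sloping easel hangs on one stiff screw and leans in, so its corner with the bottom batten is open. Take the yellow set square by its grip, lay it flat on the board and press it gently into that corner until the side batten has swung home, and hold it there a moment with both its edges flush, without a gap, against the two battens; then lay it back flat in the middle of its cork mat and let go. The bottom batten is only clamped, so do not shove it out of place, and leave the other things on the bench where they are.

Things in the scene. Friction and masses are not known exactly. Their poses are not given: they have to be found in the camera images.
- square: Yellow set square, a right-angled 45-degree triangle 10 mm thick, open in the middle, about 0.17 kg, lying flat. Origin: at the underside, below the middle of its wooden grip bar. z: up, out of the side with the bar; x, y: along its two 180 mm legs. Its working edges are the planes x = -74 mm (y from -74 to 106 mm) and y = -74 mm (x from -74 to 106 mm).
- square_grip (a point): Point inside the dark wooden grip bar, 30 mm straight above the origin of square, same axes. The bar is 70 mm long, 18 mm wide and stands from 10 to 46 mm above the underside. Pinch it across its 18 mm width, which lies along the direction (1,1) of x,y; its length lies along (-1,1). The square's 10 mm thick body is under and beside it.
- square_corner (a point): The right-angled outer corner of the set square, where its two working edges meet, at the underside. Axes as square. It fits the corner of the battens with its x, y, z along x, y, z of board, the leg along y lying on the bottom batten's edge, the leg along x on the side batten's.
- mat: Square cork mat 270 x 270 mm, 4 mm thick, fixed to the bench, where the set square starts and ends. Origin: centre of its underside.
- board: Dark relief board on a wooden bench easel, fixed: 340 x 300 (up the slope) x 18 mm, tilted 28 degrees, low edge to the robot. Origin: on its face, where the inside corner of the two battens is meant to be; they were set by eye, parallel to x and y, so it lies up to 18 mm off along x and y: feel for it. x: up the slope; y: across, to the left seen from the robot; z: out of the face.
- rail (a joint): How far (m) the bottom batten is shoved down the slope; 0 as set. It is a light wood strip on the board, 240 mm along y of board, 40 mm wide, 24 mm high, its upper edge to be met by the square; its right end is at the inside corner. Two orange spring clamps, 55 and 195 mm along it, 45 mm high, hold it; it gives 1 mm for every 4.5 N and springs back.
- batten (a joint): Angle (rad) of the side batten on its one screw. 0: home, square to the bottom batten, tail shut on that batten's right end (a hard stop). Positive: its upper end leans in over the board, to +y of board; starts at 0.08 to 0.20. Stiff: 0.45 N m of friction (2.5 N at the end of the square's leg); stays where left. Strip 250 x 32 x 24 mm, from 40 mm below to 210 mm above the corner.
- spare_batten: Bystander: loose wood strip 250 x 32 x 24 mm lying on the bench along its x. Origin: centre of its underside.
- screw_jar: Bystander: jar of 60 mm diameter, 75 mm high, steel cap. Origin: centre of its underside.
- bowl: Bystander: blue glazed bowl, 110 mm across, 50 mm high. Origin: centre of its underside.
- screwdriver: Bystander: red-handled screwdriver 200 mm long lying on the bench along its x.

How it is judged:
On the way:
1. the set square lies flat on the board in the corner, pressed flush against both battens at once (at least 2 N on each), with the side batten home (contact force between square and rail above 2 N and contact force between square and batten above 2 N and value of joint batten below 0.015 rad and angle between the x axis of square and the x axis of rail, either way round below 0.02 rad and angle between the x axis of square and the x axis of batten, either way round below 0.02 rad and angle between the z axis of square and the z axis of board, either way round below 0.04 rad and x of square_corner in the frame of rail between -0.004 and 0.003 m and y of square_corner in the frame of rail between -0.004 and 0.003 m and z of square_corner in the frame of board below 0.006 m), for 0.5 s.
At the end, for the whole second after the job is handed in: The side batten stands square to the bottom batten (within 0.015 rad), the bottom batten is within 4 mm of where it was set, and the set square lies flat, grip up, at rest on the cork mat, the foot of its grip within 50 mm of the mat's centre (value of joint batten below 0.015 rad and value of joint rail below 0.004 m and horizontal distance between square and mat below 0.05 m and height (world z) of square below 0.008 m and angle between square's own z axis and vertical below 0.05 rad and linear speed of square below 0.01 m/s); the robot touches nothing.
It fails at once if the bottom batten is shoved more than 4 mm out of place (value of joint rail above 0.004 m).
It fails at once if the set square is forced against the side batten with more than 60 N (contact force between square and batten above 60 N).
It fails at once if a bystander is shifted by more than 30 mm (distance of any of spare_batten, screw_jar, bowl, screwdriver from where it was at the start of the episode above 0.03 m).
It also fails if it takes over 61 s, if anything falls off the work surface, if the arm or the gripper's body presses on something with over 40 N, if the wrist force passes 120 N, or if a joint passes its speed limit or range.

## Working session

There is one attempt and no reset: what is moved stays moved. The work goes in short steps, Python scripts to look and compute and a tool call to move; the robot and the scene stay as the last step left them, time stands still between calls to the robot, and variables do not carry over. Pictures are saved under pics/ and viewed, at most 10 in all, crops included, and the job is handed in when it is done.

Besides the shell and the picture viewer there is one more tool, called as a command line: name --argument value ..., lists and objects as JSON in quotes. move_arm: Moves the arm, as the interface text tells. Shifts and turns lie within -1 to 1; 1 stands for 12 cm of shift or 60 degrees of turn. Its arguments: {"type":"object","properties":{"increments":{"type":"array","items":{"type":"array"}}},"required":["increments"]}

```bash
mkdir -p pics
python3 - <<'E'
from rig import telemetry, viewer, job, spotter
import cv2
o=telemetry.get_obs(); print(o)
for c in("top","scene"):
    im,d=viewer.camera(c); cv2.imwrite(f"pics/{c}0.png",im)
    for n in("square","square_grip","square_corner","mat","board","rail","batten"):
        try:
            r=spotter.place_of(c,n)
        except Exception as e: r=spotter.search_frame(c,n)
        print(c,n,[(round(x['p'],2),[round(float(v),3) for v in x['centre']]) for x in r[:2]])
print(viewer.camera_model("top"))
E
```

```text
{'time': 0.0, 'q': array([-1.34719451,  0.4119017 , -0.01270998,  1.59702506,  0.00557431,
        1.13427967, -0.08221744]), 'joint_velocities': array([ 0.00042714, -0.00027799, -0.00024489, -0.00148714, -0.00062633,
       -0.0019253 , -0.00099026]), 'joint_torque': array([-9.45372158e-04, -5.87944865e+01,  6.41195364e-01, -2.91089112e+01,
       -5.37866412e-02,  1.81464694e-02,  1.67130565e-04]), 'tool_pos': array([0.1796899 , 0.59809743, 0.22181572]), 'orientation': array([ 1.45386573e-01,  9.89374611e-01, -7.86154680e-04, -7.04184531e-05]), 'force': array([ 0.4486376 , -0.02689098,  0.07299876]), 'moment': array([0.00250129, 0.03087547, 0.02602074]), 'finger_force': 0.0, 'grip_width': 0.08786363672652196}
top square [(0.62, [0.416, 0.291, 0.005])]
top square_grip [(0.66, [0.412, 0.289, 0.033]), (0.16, [0.415, 0.292, 0.002])]
top square_corner [(0.74, [0.33, 0.225, -0.001]), (0.25, [0.414, 0.29, 0.036])]
top mat [(0.9, [0.419, 0.284, 0.004])]
top board [(0.65, [0.562, -0.265, 0.079])]
top rail []
top batten [(0.64, [0.618, -0.275, 0.127])]
scene square [(0.75, [0.412, 0.288, 0.007])]
scene square_grip [(0.56, [0.41, 0.286, 0.033]), (0.45, [0.441, -0.488, -0.002])]
scene square_corner [(0.85, [0.328, 0.229, 0.002]), (0.3, [0.44, -0.488, -0.002])]
scene mat [(0.79, [0.418, 0.278, 0.002])]
scene board [(0.73, [0.568, -0.266, 0.069])]
scene rail [(0.8, [0.556, -0.127, 0.077])]
scene batten [(0.59, [0.653, -0.27, 0.144]), (0.19, [0.412, 0.272, 0.013])]
{'camera_matrix': array([[444.88762721,   0.        , 281.4698835 ],
       [  0.        , 444.88762721, 208.63590339],
       [  0.        ,   0.        ,   1.        ]]), 'distortion': array([-0.14237224,  0.        ,  0.        ,  0.        ,  0.        ]), 'R': array([[-0.01180555, -0.99979023,  0.01673721],
       [-0.99741783,  0.0105884 , -0.07103213],
       [ 0.07084001, -0.01753257, -0.9973336 ]]), 't': array([-0.08885856,  0.54890015,  1.26120482])}
```

View pics/top0.png

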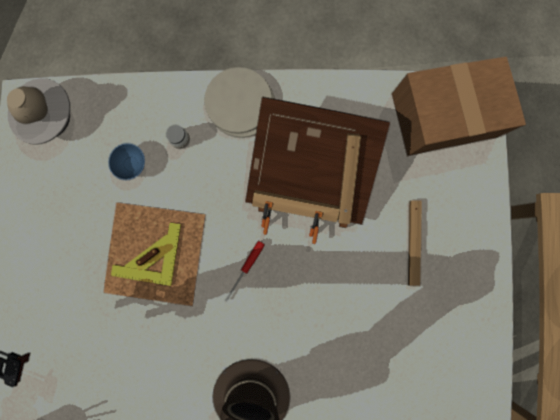

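View pics/scene0.png

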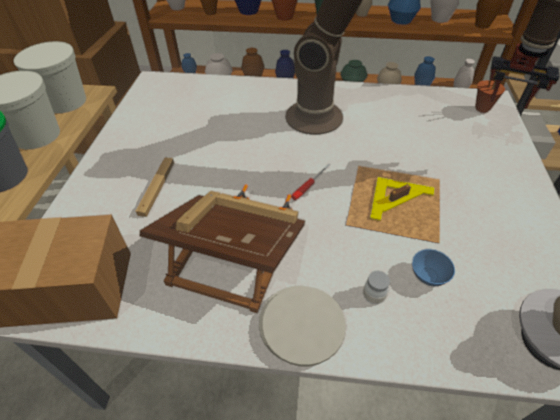

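The top view shows the square on its mat with its corner at about (166,284) and legs pointing up and left. The board is at (315,160), with the bottom batten from (255,200) to (338,215), the leaning batten from (345,220) to (352,138), and orange clamps at (267,212) and (315,225). The screwdriver is at (250,260). Next I'll fit the poses from the point clouds.

```bash
cat > h.py <<'E'
import numpy as np, cv2
from rig import telemetry, viewer, job, spotter
from scipy.spatial.transform import Rotation as R
from scipy.optimize import minimize
def cloud(c):
    im,d=viewer.camera(c); m=viewer.camera_model(c)
    v,u=np.mgrid[:420,:560]
    p=cv2.undistortPoints(np.stack([u.ravel(),v.ravel()],1).astype(float)[:,None],m['camera_matrix'],m['distortion'])[:,0]
    z=d.ravel()[:,None]; X=(np.hstack([p,np.ones_like(z)])*z-m['t'])@m['R']
    return im,X.reshape(420,560,3),d
def fitsq(c,box,zoff=0.01):
    im,X,d=cloud(c); hsv=cv2.cvtColor(im,cv2.COLOR_BGR2HSV)
    M=(abs(hsv[...,0].astype(int)-29)<6)&(hsv[...,1]>150)&(hsv[...,2]>60)&(d>0)
    W=np.zeros_like(M); x0,y0,x1,y1=box; W[y0:y1,x0:x1]=1
    return im,X,M&W
E
python3 - <<'E'
from h import *
from scipy.optimize import least_squares
for c,box in(("top",(90,195,215,310)),("scene",(340,165,445,245))):
    im,X,M=fitsq(c,box); P=X[M]; print(c,M.sum(),'z',np.percentile(P[:,2],[5,50,95]))
    P=P[:,:2]; h=cv2.convexHull(P.astype(np.float32))
    a,t=cv2.minEnclosingTriangle(h); t=t[:,0]; print(np.sqrt(a),t)
    # corner= vertex with right angle
    for i in range(3):
        a1=t[(i+1)%3]-t[i]; a2=t[(i+2)%3]-t[i]
        print(t[i],np.linalg.norm(a1),np.degrees(np.arctan2(a1[1],a1[0])),np.linalg.norm(a2),np.degrees(np.arctan2(a2[1],a2[0])))
    # board
    hsv=cv2.cvtColor(im,cv2.COLOR_BGR2HSV)
    Q=X.reshape(-1,3); k=(Q[:,0]>.4)&(Q[:,0]<.85)&(Q[:,1]>-.48)&(Q[:,1]<-.05)&(Q[:,2]>.03)&(Q[:,2]<.3)
    Q=Q[k]; 
    best=None; rng=np.random.default_rng(0)
    for _ in range(500):
        s=Q[rng.choice(len(Q),3,False)]; n=np.cross(s[1]-s[0],s[2]-s[0]); n/=np.linalg.norm(n)+1e-12; n*=np.sign(n[2])
        if abs(np.degrees(np.arccos(n[2]))-28)>4: continue
        inl=abs((Q-s[0])@n)<.003
        if best is None or inl.sum()>best.sum(): best=inl
    for _ in range(3):
        c0=Q[best].mean(0); n=np.linalg.svd(Q[best]-c0,full_matrices=False)[2][2]; n*=np.sign(n[2]); best=abs((Q-c0)@n)<.003
    print('plane n',n,'tilt',np.degrees(np.arccos(n[2])),'az of down',np.degrees(np.arctan2(n[1],n[0])),c0,best.sum())
    x=np.array([0,0,1.])-n*n[2]; x/=np.linalg.norm(x); y=np.cross(n,x)
    hh=(Q-c0)@n; 
    B=np.stack([(Q-c0)@x,(Q-c0)@y,hh],1)
    S=B[(hh>.019)&(hh<.029)]; 
    print('board extents',np.percentile(B[best],[0.5,99.5],axis=0)[:,:2].round(3).tolist())
    np.savez(f'b_{c}.npz',B=B,c0=c0,x=x,y=y,n=n)
    # raster of heights at 4mm
    g=np.full((44,52),-9.); 
    ix=((.175-B[:,0])/.008).astype(int); iy=((.205-B[:,1])/.008).astype(int)
    for a,b,hv in zip(ix,iy,B[:,2]):
        if 0<=a<44 and 0<=b<52: g[a,b]=max(g[a,b],hv)
    for r in g: print(''.join(' ' if v<-.03 else '.' if v<.008 else '#' if .018<v<.030 else '+' if v<=.018 else 'C' for v in r))
E
```

```text
top 1429 z [0.00918875 0.01403805 0.0188779 ]
0.1448738573834022 [[0.5319214  0.19373195]
 [0.32762575 0.22915375]
 [0.36502904 0.42813984]]
[0.5319214  0.19373195] 0.2073437 170.16356 0.2877501 125.44989
[0.32762575 0.22915375] 0.20247091 79.35436 0.2073437 -9.836438
[0.36502904 0.42813984] 0.2877501 -54.550117 0.20247091 -100.64563
plane n [-0.46164708  0.09487317  0.88197566] tilt 28.118388146581218 az of down 168.38682510106804 [ 0.68605127 -0.19708471  0.13009411] 8168
board extents [[-0.17, -0.16], [0.119, 0.16]]
                                                    
                                                    
                                                    
                                                    
                                                    
                                                    
    ..........................................      
    ..........................................      
    ..........................................      
    ..........................................      
    .........................................
[... 3916 characters left out ...]
####  .....     
         ...........................####  .....     
          ..........................#####  ....     
          ..........................#####  ....     
          ..........................#####  .....    
          ..........................#####  ....     
          ....................... ..#####  ....     
          ..........................#####  ....     
           ..........................####  ....     
           ..........................####  ....     
           ##############################   ...     
           .##############################  ...     
           ##C###############C#C##########  ...     
            C############## #CCC##########  ...
```

```bash
cat >> h.py <<'E'
def inc(p0,q0,p1,R1):
    """turn (units) and shift (units) from pose0 to pose1 in tool axes"""
    A=R.from_quat(q0); B=R.from_matrix(R1)
    return ((A.inv()*B).as_rotvec()/(np.pi/3)).round(4), (A.inv().apply(np.array(p1)-p0)/.12).round(4)
def toolR(n,xb):  # square z axis n, square x axis xb -> tool matrix
    n=n/np.linalg.norm(n); xb=xb-n*(xb@n); xb/=np.linalg.norm(xb); yb=np.cross(n,xb)
    ty=(xb+yb)/2**.5; return np.stack([np.cross(ty,-n),ty,-n],1)
E
python3 - <<'E'
from h import *
for c in("top","scene"):
    im,X,d=cloud(c); b=np.load(f'b_{c}.npz'); 
    n=b['n']
    # upslope axis
    x=b['x'];y=b['y'];c0=b['c0']
    Q=X.reshape(-1,3); Q=Q[(Q[:,0]>.4)&(Q[:,0]<.9)&(Q[:,1]>-.5)&(Q[:,1]<.1)&(Q[:,2]>.03)&(Q[:,2]<.35)]
    B=np.stack([(Q-c0)@x,(Q-c0)@y,(Q-c0)@n],1)
    F=B[abs(B[:,2])<.003]; bx=np.percentile(F[:,0],[.3,99.7]); by=np.percentile(F[:,1],[.3,99.7]); print(c,'board ext',bx,by,bx.ptp() if hasattr(bx,'ptp') else np.ptp(bx),np.ptp(by))
    S=B[(B[:,2]>.018)&(B[:,2]<.030)]
    # rail upper edge
    rail=S[(S[:,0]<-.10)]
    e=[]; 
    for yy in np.arange(-.02,.17,.006):
        k=S[abs(S[:,1]-yy)<.003]; k=k[k[:,0]<-.05]
        if len(k)>4: e.append((yy,k[:,0].max()))
    e=np.array(e); p=np.polyfit(e[:,0],e[:,1],1); print('rail edge slope,icpt',p, np.std(e[:,1]-np.polyval(p,e[:,0])))
    print('rail y ext',np.percentile(S[S[:,0]<np.polyval(p,0)-.005][:,1],[.5,99.5]))
    e=[];o=[]
    for xx in np.arange(p[1]+.015,.12,.006):
        k=S[(abs(S[:,0]-xx)<.003)&(S[:,1]<0.03)]
        if len(k)>4: e.append((xx,k[:,1].max(),k[:,1].min()))
    e=np.array(e)
    pi=np.polyfit(e[:,0],e[:,1],1); po=np.polyfit(e[:,0],e[:,2],1); print('batten in/out',pi,po,'x range',e[0,0],e[-1,0],'width',np.mean(e[:,1]-e[:,2]))
    yc=np.polyval(pi,p[1]); w=c0+x*p[1]+y*yc; print('corner board',p[1],yc,'world on face',w, 'x',x,'y',y)
E
python3 - <<'E'
import sys; sys.path.insert(0,'.')
from h import *
o=telemetry.get_obs(); a=np.radians(-10)
Rt=toolR(np.array([0,0,1.]),np.array([np.cos(a),np.sin(a),0]))
print(o['tool_pos'],inc(o['tool_pos'],o['orientation'],[.413,.289,.12],Rt))
E
```

```text
top board ext [-0.17571012  0.11962582] [-0.1613345   0.17817326] 0.29533593774633643 0.3395077611052555
rail edge slope,icpt [ 0.00062692 -0.13538144] 0.0007914224359706623
rail y ext [-0.11738448  0.15457205]
batten in/out [ 0.12125102 -0.06811253] [ 0.13447998 -0.09822696] x range -0.12038144324529758 0.07161855675470259 width 0.03043697055006485
corner board -0.13538144324529758 -0.08452766671474629 world on face [ 0.55207675 -0.25584578  0.06628952] x [ 0.86392072 -0.17754449  0.47129496] y [2.01303165e-01 9.79528987e-01 1.38777878e-17]
scene board ext [-0.18506571  0.10717759] [-0.19068505  0.16857549] 0.29224330391080183 0.3592605489543421
rail edge slope,icpt [-0.00298307 -0.14881011] 0.0014237082330695514
rail y ext [-0.12635873  0.14564332]
batten in/out [ 0.12872576 -0.07510681] [ 0.11714136 -0.10561167] x range -0.133810108975859 0.05818989102414118 width 0.030066852863694777
corner board -0.148810108975859 -0.09426250551326923 world on face [ 0.55053945 -0.25482515  0.06748416] x [ 0.86642734 -0.17592971  0.46728193] y [0.19899112 0.98000129 0.        ]
[0.17979801 0.59857692 0.22263697] (array([-0.   ,  0.   ,  0.638]), array([-2.6033, -1.9118,  0.8553]))
```

move_arm --increments '[[[0, 0, 0], [-0.87, -0.637, 0], 1], [[0, 0, 0], [-0.87, -0.637, 0], 1], [[0, 0, 0], [-0.87, -0.637, 0], 1]]'

```text
time: 1.3
tool_pos: [0.2604, 0.4923, 0.2227]
orientation: [0.147, 0.989, -0.0, 0.001]
force: [-0.2, 0.6, 0.8]
grip_width: 0.088
finger_force: 0.0
```

move_arm --increments '[[[0, 0, 0], [-0.87, -0.637, 0], 1], [[0, 0, 0], [-0.87, -0.637, 0], 1], [[0, 0, 0], [-0.87, -0.637, 0], 1]]'

```text
time: 1.6
tool_pos: [0.3382, 0.3887, 0.223]
orientation: [0.147, 0.989, -0.0, 0.001]
force: [0.7, 0.1, -0.1]
grip_width: 0.0877
finger_force: 0.0
```

move_arm --increments '[[[0, 0, 0.12], [-0.87, -0.637, 0.2], 1], [[0, 0, 0.25], [-0.87, -0.637, 0.5], 1], [[0, 0, 0.38], [-0.87, -0.637, 0.8], 1], [[0, 0, 0.51], [-0.87, -0.637, 0.855], 1], [[0, 0, 0.638], [-0.87, -0.637, 0.855], 1]]'

```text
time: 2.1
tool_pos: [0.4135, 0.2853, 0.117]
orientation: [0.466, 0.885, -0.003, -0.0]
force: [-0.3, 0.6, 0.2]
grip_width: 0.0878
finger_force: 0.0
```

Run:
```python
from h import *
for c in("top","scene"):
    im,X,d=cloud(c); cv2.imwrite(f"pics/{c}1.png",im)
    for n in("square_grip","square_corner"):
        print(c,n,[(round(x['p'],2),[round(float(v),3) for v in x['centre']]) for x in spotter.place_of(c,n)[:2]])
    hsv=cv2.cvtColor(im,cv2.COLOR_BGR2HSV); k=(X[...,2]>.035)&(X[...,2]<.06)&(abs(X[...,0]-.413)<.05)&(abs(X[...,1]-.289)<.05)
    P=X[k]; 
    if len(P)>5: 
        xy=P[:,:2]; w,v=np.linalg.eigh(np.cov(xy.T)); print('bar',len(P),P.mean(0),np.degrees(np.arctan2(v[1,1],v[0,1])),2*np.sqrt(3*w))
o=telemetry.get_obs(); a=np.radians(-10)
Rt=toolR(np.array([0,0,1.]),np.array([np.cos(a),np.sin(a),0]))
print(o['time'],o['tool_pos'],o['force'],inc(o['tool_pos'],o['orientation'],[.413,.289,.019],Rt))
```

```text
top square_grip [(0.92, [0.413, 0.288, 0.035])]
top square_corner [(0.89, [0.327, 0.226, 0.003])]
bar 128 [0.42020995 0.2802146  0.04866862] 121.88756691256962 [0.01901931 0.05682893]
scene square_grip [(0.64, [0.41, 0.281, 0.031]), (0.62, [0.419, 0.279, -0.001])]
scene square_corner [(0.79, [0.326, 0.228, 0.005])]
bar 146 [0.41810855 0.28855263 0.04710057] 125.99542478261657 [0.01892018 0.07149445]
2.4 [0.41390335 0.28966657 0.12071819] [-0.23426321  0.00450446  0.96732638] (array([ 0.0013, -0.0004,  0.0039]), array([-5.000e-04, -1.050e-02,  8.476e-01]))
```

View pics/scene1.png

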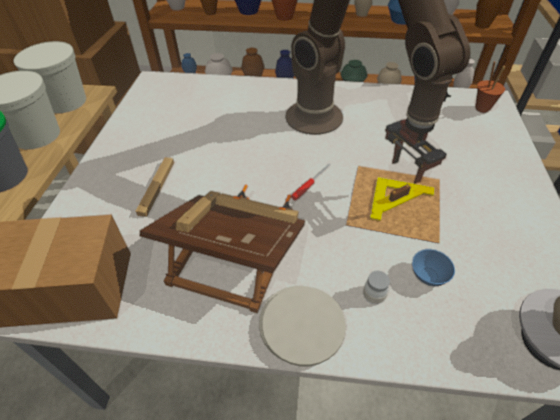

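The gripper is above the bar (around (400,190)) and the fingers straddle it. Next: descend and grip.

move_arm --increments '[[[0, 0, 0], [0, 0, 0.3], 1], [[0, 0, 0], [0, 0, 0.55], 1], [[0, 0, 0], [0, 0, 0.72], 1], [[0, 0, 0], [0, 0, 0.82], 1], [[0, 0, 0], [0, 0, 0.84], 1]]'

```text
time: 2.9
tool_pos: [0.4134, 0.2889, 0.0185]
orientation: [0.461, 0.887, -0.001, -0.0]
force: [-1.2, -0.0, 0.3]
grip_width: 0.0876
finger_force: 0.0
```

move_arm --increments '[[[0, 0, 0], [0, 0, 0], 0], [[0, 0, 0], [0, 0, 0], 0], [[0, 0, 0], [0, 0, 0], 0], [[0, 0, 0], [0, 0, 0], 0], [[0, 0, 0], [0, 0, 0], 0]]'

```text
time: 3.4
tool_pos: [0.414, 0.2891, 0.0197]
orientation: [0.462, 0.887, 0.0, 0.0]
force: [0.2, -1.2, -0.3]
grip_width: 0.0513
finger_force: 0.0
```

move_arm --increments '[[[0, 0, 0], [0, 0, 0], 0], [[0, 0, 0], [0, 0, 0], 0], [[0, 0, 0], [0, 0, 0], 0]]'

```text
time: 3.7
tool_pos: [0.4138, 0.2889, 0.0193]
orientation: [0.462, 0.887, 0.0, -0.0]
force: [0.7, 0.5, 0.5]
grip_width: 0.0271
finger_force: 0.0
```

move_arm --increments '[[[0, 0, 0], [0, 0, 0], 0], [[0, 0, 0], [0, 0, 0], 0], [[0, 0, 0], [0, 0, 0], 0], [[0, 0, 0], [0, 0, 0], 0], [[0, 0, 0], [0, 0, 0], 0]]'

```text
time: 4.2
tool_pos: [0.4138, 0.2888, 0.0192]
orientation: [0.462, 0.887, -0.0, 0.0]
force: [0.7, -0.1, -0.6]
grip_width: 0.0174
finger_force: 30.0
```

move_arm --increments '[[[0, 0, 0], [0, 0, -0.3], 0], [[0, 0, 0], [0, 0, -0.6], 0], [[0, 0, 0], [0, 0, -1], 0], [[0, 0, 0], [0, 0, -1], 0], [[0, 0, 0], [0, 0, -1], 0]]'

```text
time: 4.7
tool_pos: [0.414, 0.2893, 0.1399]
orientation: [0.462, 0.887, 0.001, 0.0]
force: [0.2, 0.4, -2.0]
grip_width: 0.0177
finger_force: 30.0
```

move_arm --increments '[[[0, 0, 0], [0, 0, -0.3], 0], [[0, 0, 0], [0, 0, -0.6], 0], [[0, 0, 0], [0, 0, -0.8], 0], [[0, 0, 0], [0, 0, -0.8], 0]]'

```text
time: 5.1
tool_pos: [0.4146, 0.2895, 0.2365]
orientation: [0.462, 0.887, 0.001, 0.0]
force: [-0.6, 0.2, -2.0]
grip_width: 0.0181
finger_force: 30.0
```

Run:
```python
from h import *
o=telemetry.get_obs(); print(o['time'],o['tool_pos'],o['orientation'],o['force'],o['grip_width'],o['finger_force'])
T=R.from_quat(o['orientation'])
for c in("top","scene"):
    im,X,d=cloud(c); cv2.imwrite(f"pics/{c}2.png",im)
    for n in("square","square_corner"):
        for r in spotter.place_of(c,n)[:1]: print(c,n,round(r['p'],2),np.round(r['centre'],3),'in tool',T.inv().apply(np.array(r['centre'])-o['tool_pos']).round(4))
    hsv=cv2.cvtColor(im,cv2.COLOR_BGR2HSV)
    M=(abs(hsv[...,0].astype(int)-29)<6)&(hsv[...,1]>150)&(hsv[...,2]>60)&(abs(X[...,2]-o['tool_pos'][2])<.03)&(abs(X[...,0]-.41)<.2)&(abs(X[...,1]-.29)<.2)
    P=T.inv().apply(X[M]-o['tool_pos']); print(len(P),'plane z',np.median(P[:,2]))
    a,t=cv2.minEnclosingTriangle(cv2.convexHull(P[:,:2].astype(np.float32))); print(t[:,0].round(4).tolist())
    # square-frame coords of points (nominal): sx=(ty-tx)/sqrt2, sy=(ty+tx)/sqrt2
    s=np.stack([(P[:,1]-P[:,0]),(P[:,1]+P[:,0])],1)/2**.5; print('sq ext',np.percentile(s,[1,99],axis=0).round(4).tolist(),'z slope',np.linalg.lstsq(np.c_[P[:,:2],np.ones(len(P))],P[:,2],rcond=None)[0].round(4))
```

```text
5.1 [0.41455516 0.28947944 0.23647255] [4.61712568e-01 8.87028650e-01 1.24326145e-03 3.65312884e-04] [-0.59967012  0.17400453 -2.01589883] 0.018055369022666284 29.9653360247612
top square 0.8 [0.418 0.292 0.22 ] in tool [0.0005 0.0045 0.0164]
top square_corner 0.71 [0.329 0.228 0.222] in tool [-0.0011 -0.105   0.0146]
753 plane z 0.004949756677798648
[[0.10649999976158142, 0.0032999999821186066], [-0.003000000026077032, -0.10320000350475311], [-0.13989999890327454, 0.03929999843239784]]
sq ext [[-0.0706, -0.0731], [0.0901, 0.036]] z slope [-0.0094 -0.0131  0.004 ]
scene square 0.69 [0.414 0.287 0.219] in tool [-0.0012 -0.0022  0.0176]
scene square_corner 0.69 [0.325 0.229 0.215] in tool [ 0.0014 -0.1082  0.0208]
941 plane z 0.008638126368215196
[[0.002300000051036477, -0.1046999990940094], [-0.14380000531673431, 0.04280000180006027], [0.14920000731945038, 0.042100001126527786]]
sq ext [[-0.0725, -0.0714], [0.1037, 0.1]] z slope [0.0103 0.0164 0.0091]
```

```bash
cat >> h.py <<'E'
az=np.radians(-11.55); tl=np.radians(28)
xb=np.array([np.cos(tl)*np.cos(az),np.cos(tl)*np.sin(az),np.sin(tl)])
nb=np.array([-np.sin(tl)*np.cos(az),-np.sin(tl)*np.sin(az),np.cos(tl)]); yb=np.cross(nb,xb)
Cn=np.array([.551,-.2555,.067]); RB=np.stack([xb,yb,nb],1); TB=toolR(nb,xb)
def tgt(dx,dy,h): return Cn+RB@np.array([.074+dx,.074+dy,.0153+h])
def st():
    o=telemetry.get_obs(); T=R.from_quat(o['orientation']).as_matrix()
    b=RB.T@(o['tool_pos']-Cn)-[.074,.074,.0153]
    print('t',round(o['time'],2),'corner dx,dy,h mm',(b*1e3).round(1),'F board',(RB.T@o['force']).round(2),'M',(RB.T@o['moment']).round(2),'err turn',inc(o['tool_pos'],o['orientation'],o['tool_pos'],TB)[0]*60,'grip',o['grip_width'].round(4))
    return o
E
python3 - <<'E'
from h import *
o=st(); print(inc(o['tool_pos'],o['orientation'],o['tool_pos'],TB))
p=tgt(.015,.034,.06); print(p,(TB.T@(p-o['tool_pos'])/.12).round(3))
E
```

```text
Traceback (most recent call last):
  File "h.py", line 31, in st
    print('t',round(o['time'],2),'corner dx,dy,h mm',(b*1e3).round(1),'F board',(RB.T@o['force']).round(2),'M',(RB.T@o['moment']).round(2),'err turn',inc(o['tool_pos'],o['orientation'],o['tool_pos'],TB)[0]*60,'grip',o['grip_width'].round(4))
                                                                                                                                                                                                                        ^^^^^^^^^^^^^^^^^^^^^
AttributeError: 'float' object has no attribute 'round'
```

```bash
sed -i "s/o\['grip_width'\].round(4)/round(o['grip_width'],4)/" h.py
python3 - <<'E'
from h import *
o=st(); print(inc(o['tool_pos'],o['orientation'],o['tool_pos'],TB))
p=tgt(.015,.034,.06); print(p,(TB.T@(p-o['tool_pos'])/.12).round(3))
E
```

```text
t 5.4 corner dx,dy,h mm [-211.3  431.1  246.2] F board [-0.21 -0.17 -1.49] M [-0.04  0.02  0.05] err turn [-19.71  -20.034   1.56 ] grip 0.0179
(array([-0.3285, -0.3339,  0.026 ]), array([0., 0., 0.]))
[ 0.6149798  -0.15834283  0.17526892] [-3.674 -1.006  1.552]
```

move_arm --increments '[[[-0.08, -0.083, 0.006], [0, 0, 0], 0], [[-0.16, -0.166, 0.013], [0, 0, 0], 0], [[-0.245, -0.25, 0.02], [0, 0, 0], 0], [[-0.3285, -0.334, 0.026], [0, 0, 0], 0], [[-0.3285, -0.334, 0.026], [0, 0, 0], 0]]'

```text
time: 5.9
tool_pos: [0.4111, 0.2894, 0.2334]
orientation: [0.457, 0.855, 0.071, 0.233]
force: [-0.9, 0.4, -1.4]
grip_width: 0.0176
finger_force: 30.0
```

move_arm --increments '[[[0, 0, 0], [-0.3, -0.08, 0.06], 0], [[0, 0, 0], [-0.6, -0.16, 0.13], 0], [[0, 0, 0], [-0.92, -0.25, 0.2], 0]]'

```text
time: 6.2
tool_pos: [0.4545, 0.178, 0.2402]
orientation: [0.459, 0.855, 0.07, 0.231]
force: [0.9, 0.4, -1.5]
grip_width: 0.0176
finger_force: 30.0
```

move_arm --increments '[[[0, 0, 0], [-0.3, -0.08, 0.06], 0], [[0, 0, 0], [-0.6, -0.16, 0.13], 0], [[0, 0, 0], [-0.92, -0.25, 0.2], 0]]'

```text
time: 6.5
tool_pos: [0.495, 0.0676, 0.2459]
orientation: [0.46, 0.854, 0.071, 0.231]
force: [0.6, 0.9, -1.1]
grip_width: 0.0178
finger_force: 30.0
```

move_arm --increments '[[[0, 0, 0], [-0.3, -0.08, 0.06], 0], [[0, 0, 0], [-0.6, -0.16, 0.13], 0], [[0, 0, 0], [-0.92, -0.25, 0.2], 0]]'

```text
time: 6.8
tool_pos: [0.5353, -0.0425, 0.2516]
orientation: [0.46, 0.854, 0.071, 0.232]
force: [-0.3, 1.4, -2.4]
grip_width: 0.0179
finger_force: 30.0
```

move_arm --increments '[[[0, 0, 0], [-0.3, -0.08, 0.06], 0], [[0, 0, 0], [-0.6, -0.16, 0.13], 0], [[0, 0, 0], [-0.8, -0.25, 0.2], 0], [[0, 0, 0], [-0.914, -0.256, 0.2], 0], [[0, 0, 0], [-0.914, -0.256, 0.2], 0]]'

```text
time: 7.3
tool_pos: [0.5751, -0.1532, 0.2572]
orientation: [0.461, 0.853, 0.07, 0.233]
force: [-0.3, 0.0, -2.0]
grip_width: 0.0181
finger_force: 30.0
```

Run:
```python
from h import *
o=st(); p=tgt(.015,.034,.03); print(inc(o['tool_pos'],o['orientation'],p,TB))
```

```text
t 7.3 corner dx,dy,h mm [ 18.   31.  151.1] F board [-1.14 -0.03 -1.61] M [-0.08  0.65 -0.02] err turn [ 0.108  0.204 -0.228] grip 0.0181
(array([ 0.0018,  0.0034, -0.0038]), array([ 0.039 , -0.0024,  1.0093]))
```

move_arm --increments '[[[0, 0, 0], [0.04, 0, 0.35], 0], [[0, 0, 0], [0.04, 0, 0.7], 0], [[0.002, 0.003, -0.004], [0.04, 0, 0.9], 0], [[0.002, 0.003, -0.004], [0.04, 0, 1.0], 0]]'

```text
time: 7.7
tool_pos: [0.6266, -0.1562, 0.1444]
orientation: [0.458, 0.856, 0.069, 0.228]
force: [0.2, 0.1, -0.9]
grip_width: 0.0178
finger_force: 30.0
```

Run:
```python
from h import *
o=st(); T=R.from_quat(o['orientation'])
for c in("top","scene"):
    im,X,d=cloud(c); 
    crop=im[80:250,230:400] if c=="top" else im[150:300,120:320]
    cv2.imwrite(f"pics/{c}3.png",cv2.resize(crop,None,fx=3.5,fy=3.5,interpolation=cv2.INTER_CUBIC))
    for r in spotter.place_of(c,"square_corner")[:1]: print(c,round(r['p'],2),np.round(r['centre'],3),'board',(RB.T@(np.array(r['centre'])-Cn)*1e3).round(1))
    hsv=cv2.cvtColor(im,cv2.COLOR_BGR2HSV)
    B=(X-Cn)@RB
    M=(abs(hsv[...,0].astype(int)-29)<6)&(hsv[...,1]>150)&(hsv[...,2]>60)&(abs(B[...,0]-.1)<.2)&(abs(B[...,1]-.1)<.2)&(B[...,2]>-.01)
    P=B[M]; print(len(P),'yellow board ext',np.percentile(P,[1,50,99],axis=0).round(4).tolist())
    Q=X.reshape(-1,3)
```

```text
t 7.7 corner dx,dy,h mm [10.2 38.4 27.6] F board [-0.29  0.17 -0.86] M [-0.04  0.58  0.08] err turn [-0.192 -0.396  0.222] grip 0.0178
top 0.77 [ 0.554 -0.215  0.096] board [ 9.1 39.9 27.4]
721 yellow board ext [[0.0016, 0.0347, -0.0018], [0.048, 0.1516, 0.0368], [0.19, 0.2185, 0.1363]]
scene 0.78 [ 0.553 -0.218  0.099] board [10.4 37.2 30.6]
938 yellow board ext [[0.0104, 0.0411, -0.0001], [0.0964, 0.0936, 0.0393], [0.1914, 0.2173, 0.042]]
```

View pics/top3.png

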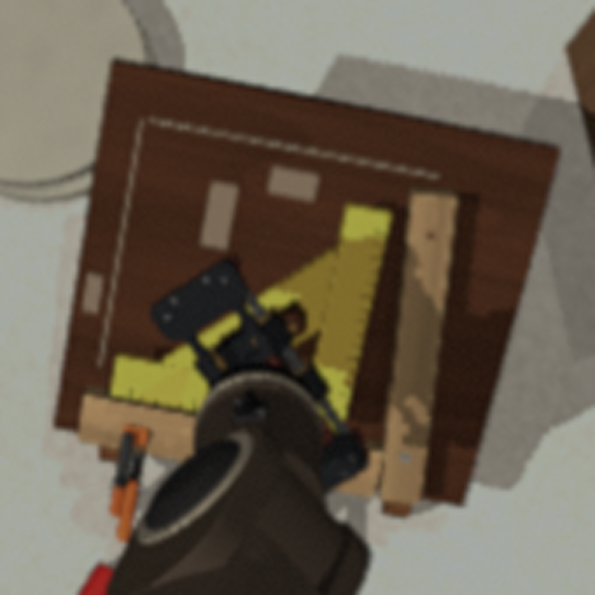

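View pics/scene3.png

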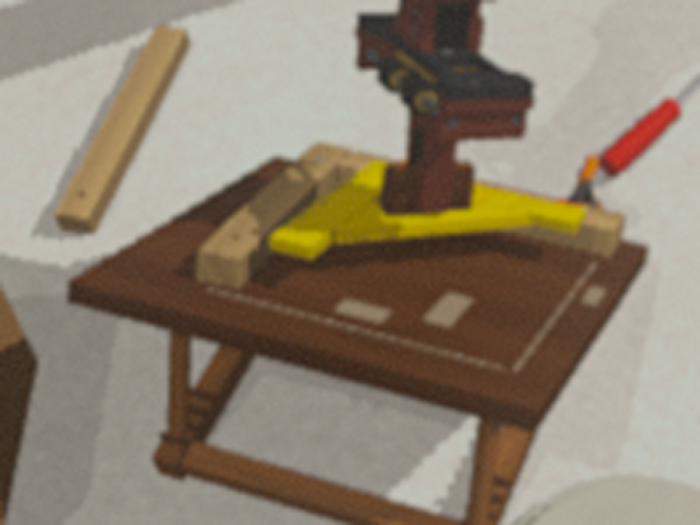

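The top view shows the square clear of both battens: its right leg runs from (390,205) to (345,420), and the batten's inner edge from (410,200) to (385,480). Lowering next.

move_arm --increments '[[[0.002, 0.003, -0.002], [0, 0, 0.08], 0], [[0.003, 0.005, -0.004], [0, 0, 0.14], 0], [[0.003, 0.005, -0.004], [0, 0, 0.17], 0], [[0.003, 0.005, -0.004], [0, 0, 0.17], 0]]'

```text
time: 8.3
tool_pos: [0.6369, -0.158, 0.1309]
orientation: [0.456, 0.857, 0.07, 0.228]
force: [-0.2, 0.3, -1.6]
grip_width: 0.018
finger_force: 30.0
```

```bash
python3 -c "
from h import *
st();viewer.camera('top');st()"
```

```text
t 8.3 corner dx,dy,h mm [13.1 38.8 10.8] F board [-1.    0.27 -1.23] M [-0.03  0.54  0.02] err turn [-0.102 -0.498  0.432] grip 0.018
t 8.35 corner dx,dy,h mm [13.1 38.6 10.9] F board [-0.79  0.31 -1.15] M [-0.03  0.6   0.03] err turn [-0.108 -0.498  0.414] grip 0.0181
```

move_arm --increments '[[[-0.002, -0.008, 0.007], [0, 0, 0.03], 0], [[-0.002, -0.008, 0.007], [0, 0, 0.05], 0], [[-0.002, -0.008, 0.007], [0, 0, 0.058], 0], [[-0.002, -0.008, 0.007], [0, 0, 0.058], 0]]'

```text
time: 8.75
tool_pos: [0.6399, -0.1589, 0.1243]
orientation: [0.46, 0.855, 0.07, 0.231]
force: [-0.4, 0.1, -1.6]
grip_width: 0.0179
finger_force: 30.0
```

move_arm --increments '[[[0, 0, 0], [0, 0, 0.017], 0], [[0, 0, 0], [0, 0, 0.017], 0]]'

```text
time: 8.95
tool_pos: [0.6409, -0.1591, 0.1226]
orientation: [0.46, 0.855, 0.07, 0.231]
force: [-0.8, -0.0, -1.2]
grip_width: 0.0174
finger_force: 30.0
```

```bash
python3 -c "
from h import *
st();viewer.camera('top');st()"
```

```text
t 8.95 corner dx,dy,h mm [12.8 38.4  1.5] F board [-1.24 -0.18 -0.75] M [-0.04  0.66 -0.01] err turn [-0.018 -0.024 -0.012] grip 0.0174
t 9.0 corner dx,dy,h mm [12.8 38.4  1.5] F board [-1.29  0.23 -1.05] M [-0.02  0.58  0.08] err turn [-0.018 -0.018 -0.018] grip 0.0179
```

move_arm --increments '[[[0, 0, 0], [0, 0, 0.01], 0], [[0, 0, 0], [0, 0, 0.01], 0]]'

```text
time: 9.2
tool_pos: [0.6414, -0.1592, 0.1216]
orientation: [0.46, 0.855, 0.07, 0.231]
force: [-0.2, 0.8, -1.7]
grip_width: 0.018
finger_force: 30.0
```

move_arm --increments '[[[0, 0, 0], [0, 0, 0.01], 0], [[0, 0, 0], [0, 0, 0.01], 0]]'

```text
time: 9.4
tool_pos: [0.6419, -0.1594, 0.1208]
orientation: [0.46, 0.854, 0.07, 0.232]
force: [-3.0, 0.8, 1.3]
grip_width: 0.0179
finger_force: 30.0
```

```bash
python3 -c "
from h import *
st();viewer.camera('top');st()"
```

```text
t 9.4 corner dx,dy,h mm [12.9 38.4 -0.6] F board [-2.12  0.19  2.62] M [-0.02  0.74 -0.02] err turn [ 0.006 -0.018 -0.024] grip 0.0179
t 9.45 corner dx,dy,h mm [13.  38.4 -0.6] F board [-1.56 -0.23  4.03] M [-0.02  0.71  0.04] err turn [ 0.012 -0.018 -0.018] grip 0.0177
```

move_arm --increments '[[[0, 0, 0], [0.02, -0.02, 0], 0], [[0, 0, 0], [0.04, -0.04, 0], 0], [[0, 0, 0], [0.047, -0.047, 0], 0], [[0, 0, 0], [0.047, -0.047, 0], 0]]'

```text
time: 9.85
tool_pos: [0.635, -0.158, 0.117]
orientation: [0.46, 0.854, 0.07, 0.232]
force: [-2.8, 0.6, 3.8]
grip_width: 0.0179
finger_force: 30.0
```

```bash
python3 -c "
from h import *
st()"
```

```text
t 9.85 corner dx,dy,h mm [ 4.9 38.4 -0.6] F board [-0.71  0.    4.64] M [-0.06  0.45  0.06] err turn [ 0.    -0.012 -0.024] grip 0.0179
```

move_arm --increments '[[[0, 0, 0], [0.006, -0.006, 0], 0], [[0, 0, 0], [0.006, -0.006, 0], 0]]'

```text
time: 10.05
tool_pos: [0.6345, -0.1579, 0.1167]
orientation: [0.46, 0.854, 0.07, 0.232]
force: [-0.4, 0.3, 4.5]
grip_width: 0.0177
finger_force: 30.0
```

```bash
python3 -c "
from h import *
st()"
```

```text
t 10.05 corner dx,dy,h mm [ 4.3 38.4 -0.6] F board [1.77 0.21 4.2 ] M [-0.06  0.23  0.05] err turn [ 0.018  0.018 -0.018] grip 0.0177
```

move_arm --increments '[[[0, 0, 0], [0.006, -0.006, 0], 0], [[0, 0, 0], [0.006, -0.006, 0], 0]]'

```text
time: 10.25
tool_pos: [0.6337, -0.1577, 0.1163]
orientation: [0.46, 0.854, 0.07, 0.232]
force: [-1.4, 0.3, 5.9]
grip_width: 0.0179
finger_force: 30.0
```

```bash
python3 -c "
from h import *
st()"
```

```text
t 10.25 corner dx,dy,h mm [ 3.4 38.4 -0.6] F board [1.53 0.   5.9 ] M [-0.03  0.09  0.04] err turn [ 0.024  0.03  -0.018] grip 0.0179
```

move_arm --increments '[[[0, 0, 0], [0.006, -0.006, 0], 0], [[0, 0, 0], [0.006, -0.006, 0], 0]]'

```text
time: 10.45
tool_pos: [0.6328, -0.1575, 0.1158]
orientation: [0.46, 0.854, 0.07, 0.232]
force: [-0.8, -0.9, 5.5]
grip_width: 0.0178
finger_force: 30.0
```

```bash
python3 -c "
from h import *
st()"
```

```text
t 10.45 corner dx,dy,h mm [ 2.3 38.4 -0.6] F board [ 2.07 -1.04  5.14] M [-0.08  0.14  0.11] err turn [ 0.024  0.024 -0.018] grip 0.0178
```

move_arm --increments '[[[0, 0, 0], [0.006, -0.006, 0], 0], [[0, 0, 0], [0.006, -0.006, 0], 0]]'

```text
time: 10.65
tool_pos: [0.6319, -0.1573, 0.1153]
orientation: [0.46, 0.854, 0.07, 0.232]
force: [-0.3, -0.3, 5.5]
grip_width: 0.0178
finger_force: 30.0
```

```bash
python3 -c "
from h import *
st()"
```

```text
t 10.65 corner dx,dy,h mm [ 1.3 38.4 -0.6] F board [ 2.39 -0.38  4.97] M [-0.07  0.06 -0.02] err turn [ 0.024  0.024 -0.012] grip 0.0178
```

move_arm --increments '[[[0, 0, 0], [0.006, -0.006, 0], 0], [[0, 0, 0], [0.006, -0.006, 0], 0]]'

```text
time: 10.85
tool_pos: [0.631, -0.1571, 0.1149]
orientation: [0.46, 0.854, 0.07, 0.232]
force: [-1.3, -0.7, 6.2]
grip_width: 0.0178
finger_force: 30.0
```

move_arm --increments '[[[0, 0, 0], [0.006, -0.006, 0], 0], [[0, 0, 0], [0.006, -0.006, 0], 0]]'

```text
time: 11.05
tool_pos: [0.6302, -0.1569, 0.1144]
orientation: [0.46, 0.854, 0.07, 0.232]
force: [-1.2, -0.6, 5.3]
grip_width: 0.0176
finger_force: 30.0
```

```bash
python3 -c "
from h import *
st()"
```

```text
t 11.05 corner dx,dy,h mm [-0.7 38.4 -0.6] F board [ 1.58 -0.81  5.16] M [-0.03  0.15  0.06] err turn [ 0.024  0.024 -0.012] grip 0.0176
```

move_arm --increments '[[[0, 0, 0], [0.006, -0.006, 0], 0], [[0, 0, 0], [0.006, -0.006, 0], 0]]'

```text
time: 11.25
tool_pos: [0.6294, -0.1569, 0.114]
orientation: [0.46, 0.854, 0.07, 0.232]
force: [0.2, -0.6, 5.6]
grip_width: 0.0178
finger_force: 30.0
```

move_arm --increments '[[[0, 0, 0], [0.006, -0.006, 0], 0], [[0, 0, 0], [0.006, -0.006, 0], 0]]'

```text
time: 11.45
tool_pos: [0.6289, -0.1568, 0.1138]
orientation: [0.46, 0.854, 0.07, 0.232]
force: [2.7, -0.5, 4.8]
grip_width: 0.0178
finger_force: 30.0
```

```bash
python3 -c "
from h import *
st()"
```

```text
t 11.45 corner dx,dy,h mm [-2.1 38.3 -0.6] F board [ 4.66 -0.    2.98] M [-0.05 -0.51 -0.04] err turn [ 0.054  0.078 -0.03 ] grip 0.0178
```

move_arm --increments '[[[0, 0, 0], [-0.025, -0.025, 0], 0], [[0, 0, 0], [-0.05, -0.05, 0], 0], [[0, 0, 0], [-0.07, -0.07, 0], 0], [[0, 0, 0], [-0.07, -0.07, 0], 0]]'

```text
time: 11.85
tool_pos: [0.6268, -0.1669, 0.1137]
orientation: [0.459, 0.855, 0.071, 0.232]
force: [2.3, 2.8, 6.3]
grip_width: 0.0178
finger_force: 30.0
```

```bash
python3 -c "
from h import *
st()"
```

```text
t 11.85 corner dx,dy,h mm [-2.2 28.  -0.6] F board [4.42 3.18 4.75] M [ 0.51 -0.52 -0.13] err turn [ 0.12  -0.048  0.036] grip 0.0178
```

move_arm --increments '[[[0, 0, 0], [-0.012, -0.012, 0], 0], [[0, 0, 0], [-0.024, -0.024, 0], 0], [[0, 0, 0], [-0.024, -0.024, 0], 0]]'

```text
time: 12.15
tool_pos: [0.626, -0.1703, 0.1137]
orientation: [0.459, 0.855, 0.071, 0.232]
force: [2.5, 4.0, 6.5]
grip_width: 0.018
finger_force: 30.0
```

```bash
python3 -c "
from h import *
st()"
```

```text
t 12.15 corner dx,dy,h mm [-2.2 24.5 -0.6] F board [4.54 4.46 4.95] M [ 0.77 -0.49 -0.16] err turn [ 0.144 -0.084  0.054] grip 0.018
```

move_arm --increments '[[[0, 0, 0], [-0.012, -0.012, 0], 0], [[0, 0, 0], [-0.024, -0.024, 0], 0], [[0, 0, 0], [-0.03, -0.03, 0], 0], [[0, 0, 0], [-0.03, -0.03, 0], 0]]'

```text
time: 12.55
tool_pos: [0.6254, -0.1737, 0.1137]
orientation: [0.458, 0.855, 0.072, 0.231]
force: [2.6, 8.2, 8.8]
grip_width: 0.0179
finger_force: 30.0
```

```bash
python3 -c "
from h import *
st()"
```

```text
t 12.55 corner dx,dy,h mm [-2.2 21.  -0.5] F board [4.9  8.55 7.37] M [ 1.36 -0.43 -0.17] err turn [ 0.222 -0.186  0.12 ] grip 0.0179
```

move_arm --increments '[[[0, 0, 0], [-0.012, -0.012, 0], 0], [[0, 0, 0], [-0.024, -0.024, 0], 0], [[0, 0, 0], [-0.03, -0.03, 0], 0], [[0, 0, 0], [-0.03, -0.03, 0], 0]]'

```text
time: 12.95
tool_pos: [0.6245, -0.1784, 0.1139]
orientation: [0.458, 0.855, 0.072, 0.231]
force: [1.1, 8.2, 9.5]
grip_width: 0.0181
finger_force: 30.0
```

```bash
python3 -c "
from h import *
st()"
```

```text
t 12.95 corner dx,dy,h mm [-2.1 16.2 -0.5] F board [4.   8.3  8.64] M [ 1.52 -0.49 -0.19] err turn [ 0.246 -0.198  0.132] grip 0.0181
```

move_arm --increments '[[[0, 0, 0], [-0.012, -0.012, -0.003], 0], [[0, 0, 0], [-0.024, -0.024, -0.003], 0], [[0, 0, 0], [-0.03, -0.03, -0.003], 0], [[0, 0, 0], [-0.03, -0.03, -0.003], 0]]'

```text
time: 13.35
tool_pos: [0.6231, -0.1843, 0.1139]
orientation: [0.458, 0.855, 0.071, 0.231]
force: [4.8, 5.0, 4.3]
grip_width: 0.0175
finger_force: 30.0
```

```bash
python3 -c "
from h import *
st()"
```

```text
t 13.35 corner dx,dy,h mm [-2.2 10.2 -0.4] F board [5.28 5.84 2.01] M [ 1.27 -0.78 -0.1 ] err turn [ 0.18  -0.144  0.102] grip 0.0175
```

move_arm --increments '[[[0, 0, 0], [-0.012, -0.012, 0], 0], [[0, 0, 0], [-0.024, -0.024, 0], 0], [[0, 0, 0], [-0.03, -0.03, 0], 0], [[0, 0, 0], [-0.03, -0.03, 0], 0]]'

```text
time: 13.75
tool_pos: [0.6222, -0.1893, 0.1139]
orientation: [0.458, 0.855, 0.071, 0.231]
force: [4.8, 6.0, 5.4]
grip_width: 0.0181
finger_force: 30.0
```

```bash
python3 -c "
from h import *
st()"
```

```text
t 13.75 corner dx,dy,h mm [-2.1  5.1 -0.4] F board [5.66 6.84 3.15] M [ 1.25 -0.69 -0.08] err turn [ 0.18  -0.144  0.102] grip 0.0181
```

move_arm --increments '[[[0, 0, 0], [-0.012, -0.012, 0], 0], [[0, 0, 0], [-0.018, -0.018, 0], 0], [[0, 0, 0], [-0.018, -0.018, 0], 0]]'

```text
time: 14.05
tool_pos: [0.6216, -0.1922, 0.1139]
orientation: [0.458, 0.855, 0.071, 0.231]
force: [6.0, 5.0, 5.3]
grip_width: 0.0183
finger_force: 30.0
```

```bash
python3 -c "
from h import *
st()"
```

```text
t 14.05 corner dx,dy,h mm [-2.1  2.1 -0.4] F board [6.74 6.14 2.37] M [ 1.29 -0.72 -0.11] err turn [ 0.186 -0.15   0.108] grip 0.0183
```

move_arm --increments '[[[0, 0, 0], [-0.012, -0.012, 0], 0], [[0, 0, 0], [-0.012, -0.012, 0], 0]]'

```text
time: 14.25
tool_pos: [0.6212, -0.1942, 0.1139]
orientation: [0.458, 0.855, 0.071, 0.231]
force: [4.5, 5.6, 4.6]
grip_width: 0.0178
finger_force: 30.0
```

```bash
python3 -c "
from h import *
st()"
```

```text
t 14.25 corner dx,dy,h mm [-2.1  0.1 -0.4] F board [5.09 6.36 2.51] M [ 1.37 -0.75 -0.14] err turn [ 0.192 -0.15   0.108] grip 0.0178
```

move_arm --increments '[[[0, 0, 0], [-0.009, -0.009, 0], 0], [[0, 0, 0], [-0.009, -0.009, 0], 0]]'

```text
time: 14.45
tool_pos: [0.6209, -0.1953, 0.1139]
orientation: [0.458, 0.855, 0.072, 0.231]
force: [4.1, 6.9, 5.5]
grip_width: 0.0183
finger_force: 30.0
```

```bash
python3 -c "
from h import *
st()"
```

```text
t 14.45 corner dx,dy,h mm [-2.1 -1.  -0.4] F board [4.92 7.63 3.66] M [ 1.39 -0.78 -0.16] err turn [ 0.21  -0.174  0.12 ] grip 0.0183
```

move_arm --increments '[[[0, 0, 0], [-0.009, -0.009, 0], 0], [[0, 0, 0], [-0.009, -0.009, 0], 0]]'

```text
time: 14.65
tool_pos: [0.621, -0.1953, 0.1139]
orientation: [0.458, 0.856, 0.072, 0.231]
force: [4.1, 9.9, 7.9]
grip_width: 0.0179
finger_force: 30.0
```

```bash
python3 -c "
from h import *
st()"
```

```text
t 14.65 corner dx,dy,h mm [-2.1 -1.1 -0.4] F board [ 5.48 10.49  6.07] M [ 1.94 -0.77 -0.16] err turn [ 0.282 -0.276  0.174] grip 0.0179
```

move_arm --increments '[[[0, 0, 0], [-0.009, -0.009, 0], 0], [[0, 0, 0], [-0.009, -0.009, 0], 0]]'

```text
time: 14.85
tool_pos: [0.6209, -0.1954, 0.1139]
orientation: [0.457, 0.856, 0.073, 0.23]
force: [4.1, 13.8, 9.4]
grip_width: 0.0177
finger_force: 30.0
```

```bash
python3 -c "
from h import *
st()"
```

```text
t 14.85 corner dx,dy,h mm [-2.1 -1.1 -0.4] F board [ 5.55 14.32  7.68] M [ 2.53 -0.68 -0.21] err turn [ 0.354 -0.378  0.234] grip 0.0177
```

move_arm --increments '[[[0, 0, 0], [0.004, -0.004, 0], 0], [[0, 0, 0], [0.007, -0.007, 0], 0], [[0, 0, 0], [0.007, -0.007, 0], 0], [[0, 0, 0], [0.007, -0.007, 0], 0], [[0, 0, 0], [0.007, -0.007, 0], 0]]'

```text
time: 15.35
tool_pos: [0.6209, -0.1954, 0.114]
orientation: [0.457, 0.856, 0.073, 0.231]
force: [7.6, 12.8, 8.7]
grip_width: 0.0179
finger_force: 30.0
```

Run:
```python
from h import *
st()
im,X,d=cloud("top"); cv2.imwrite("pics/top4.png",cv2.resize(im[80:250,230:400],None,fx=3.5,fy=3.5,interpolation=cv2.INTER_CUBIC))
B=((X-Cn)@RB).reshape(-1,3); S=B[(B[:,2]>.018)&(B[:,2]<.030)]
# outer edge of batten
e=[]
for xx in np.arange(-.03,.205,.006):
    k=S[(abs(S[:,0]-xx)<.003)&(S[:,1]<0.0)&(S[:,1]>-.06)]
    if len(k)>4: e.append((xx,k[:,1].min(),k[:,1].max()))
e=np.array(e); print('batten outer',np.polyfit(e[:,0],e[:,1],1),'inner',np.polyfit(e[:,0],e[:,2],1))
st()
```

```text
t 15.35 corner dx,dy,h mm [-2.1 -1.1 -0.3] F board [ 8.42 14.08  5.41] M [ 2.59 -1.21 -0.18] err turn [ 0.402 -0.282  0.246] grip 0.0179
batten outer [ 0.00765295 -0.03171795] inner [ 0.05562205 -0.0085806 ]
t 15.4 corner dx,dy,h mm [-2.1 -1.1 -0.3] F board [ 8.38 13.9   5.61] M [ 2.56 -1.19 -0.17] err turn [ 0.402 -0.288  0.246] grip 0.0178
```

View pics/top4.png

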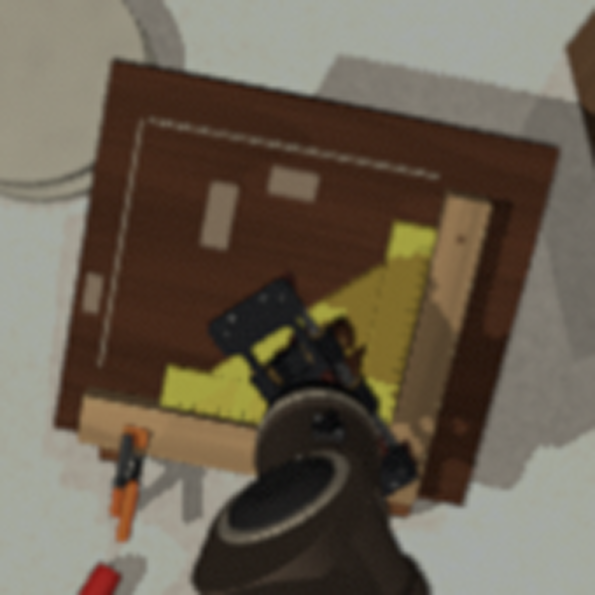

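The batten now stands parallel to the square's leg and no gap is visible on either edge. I'll ease the batten force a little and load the rail a bit more, then hold.

move_arm --increments '[[[0, 0, 0], [0.008, 0, 0], 0], [[0, 0, 0], [0.014, 0.002, 0], 0], [[0, 0, 0], [0.014, 0.002, 0], 0], [[0, 0, 0], [0.014, 0.002, 0], 0], [[0, 0, 0], [0.014, 0.002, 0], 0]]'

```text
time: 15.9
tool_pos: [0.6206, -0.1954, 0.114]
orientation: [0.457, 0.855, 0.073, 0.232]
force: [9.0, 9.3, 6.4]
grip_width: 0.0179
finger_force: 30.0
```

```bash
python3 -c "
from h import *
st()"
```

```text
t 15.9 corner dx,dy,h mm [-2.3 -1.1 -0.2] F board [ 9.18 10.88  2.37] M [ 2.25 -1.64 -0.14] err turn [ 0.378 -0.144  0.198] grip 0.0179
```

move_arm --increments '[[[0, 0, 0], [0, 0, 0], 0], [[0, 0, 0], [0, 0, 0], 0], [[0, 0, 0], [0, 0, 0], 0], [[0, 0, 0], [0, 0, 0], 0], [[0, 0, 0], [0, 0, 0], 0]]'

```text
time: 16.4
tool_pos: [0.6206, -0.1954, 0.114]
orientation: [0.457, 0.855, 0.073, 0.232]
force: [9.1, 9.8, 7.5]
grip_width: 0.0177
finger_force: 30.0
```

```bash
python3 -c "
from h import *
st()"
```

```text
t 16.4 corner dx,dy,h mm [-2.3 -1.1 -0.2] F board [ 9.68 11.47  3.34] M [ 2.19 -1.68 -0.16] err turn [ 0.384 -0.144  0.198] grip 0.0177
```

move_arm --increments '[[[0, 0, 0], [0.006, 0.006, 0.003], 0], [[0, 0, 0], [0.01, 0.006, 0.005], 0], [[0, 0, 0], [0.01, 0.006, 0.005], 0], [[0, 0, 0], [0.01, 0.006, 0.005], 0], [[0, 0, 0], [0.01, 0.006, 0.005], 0]]'

```text
time: 16.9
tool_pos: [0.6208, -0.1953, 0.1138]
orientation: [0.458, 0.855, 0.072, 0.233]
force: [6.6, 7.9, 11.4]
grip_width: 0.0178
finger_force: 30.0
```

move_arm --increments '[[[0, 0, 0], [0, 0, 0], 0], [[0, 0, 0], [0, 0, 0], 0], [[0, 0, 0], [0, 0, 0], 0], [[0, 0, 0], [0, 0, 0], 0], [[0, 0, 0], [0, 0, 0], 0]]'

```text
time: 17.4
tool_pos: [0.6208, -0.1953, 0.1138]
orientation: [0.458, 0.855, 0.072, 0.233]
force: [7.3, 7.3, 10.8]
grip_width: 0.0177
finger_force: 30.0
```

Run:
```python
from h import *
st()
im,X,d=cloud("scene"); cv2.imwrite("pics/scene4.png",cv2.resize(im[150:300,120:320],None,fx=4,fy=4,interpolation=cv2.INTER_CUBIC))
hsv=cv2.cvtColor(im,cv2.COLOR_BGR2HSV); B=(X-Cn)@RB
M=(abs(hsv[...,0].astype(int)-29)<6)&(hsv[...,1]>150)&(hsv[...,2]>60)&(abs(B[...,0]-.1)<.2)&(abs(B[...,1]-.1)<.2)&(abs(B[...,2]-.01)<.012)
P=B[M]; print(len(P),'ext',np.percentile(P,[1,50,99],axis=0).round(4).tolist(),'tilt fit',np.linalg.lstsq(np.c_[P[:,:2],np.ones(len(P))],P[:,2],rcond=None)[0].round(4))
```

```text
t 17.4 corner dx,dy,h mm [-2.3 -1.  -0.4] F board [10.09  8.58  6.87] M [ 1.53 -1.38 -0.07] err turn [ 0.36  -0.036  0.15 ] grip 0.0177
906 ext [[-0.0008, 0.0019, 0.0002], [0.0817, 0.0602, 0.0099], [0.1779, 0.1793, 0.0124]] tilt fit [-0.0328 -0.0332  0.0138]
```

View pics/scene4.png

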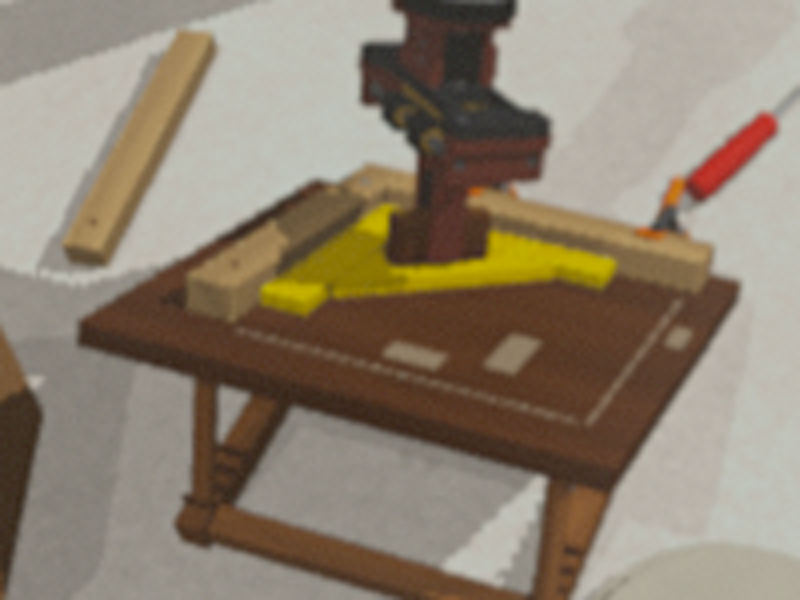

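The square sits flush in the corner (inner corner near (390,210)), with both legs against the battens. I'll check its flatness using interior top-face pixels only.

Run:
```python
from h import *
for c in("top","scene"):
    im,X,d=cloud(c); hsv=cv2.cvtColor(im,cv2.COLOR_BGR2HSV); B=(X-Cn)@RB
    M=(abs(hsv[...,0].astype(int)-29)<6)&(hsv[...,1]>150)&(hsv[...,2]>60)&(abs(B[...,0]-.1)<.2)&(abs(B[...,1]-.1)<.2)&(abs(B[...,2]-.01)<.012)
    M=cv2.erode(M.astype(np.uint8),np.ones((5,5)))>0
    P=B[M]; print(len(P),'tilt fit',np.linalg.lstsq(np.c_[P[:,:2],np.ones(len(P))],P[:,2],rcond=None)[0].round(4),np.percentile(P,[5,95],axis=0).round(3).tolist())
st()
```

```text
236 tilt fit [-0.0016  0.0002  0.0093] [[0.007, 0.013, 0.006], [0.17, 0.17, 0.013]]
392 tilt fit [-0.0054 -0.0065  0.0109] [[0.02, 0.015, 0.008], [0.17, 0.159, 0.012]]
t 17.55 corner dx,dy,h mm [-2.3 -1.  -0.4] F board [10.    8.59  7.44] M [ 1.56 -1.42 -0.13] err turn [ 0.36  -0.036  0.156] grip 0.0181
```

move_arm --increments '[[[0, 0, 0], [0, 0.05, 0], 0], [[0, 0, 0], [0, 0.12, -0.02], 0], [[0, 0, 0], [0, 0.16, -0.15], 0], [[0, 0, 0], [0, 0.16, -0.5], 0], [[0, 0, 0], [0, 0.16, -0.9], 0]]'

```text
time: 18.05
tool_pos: [0.5822, -0.177, 0.2079]
orientation: [0.46, 0.855, 0.068, 0.229]
force: [0.6, 0.7, 0.7]
grip_width: 0.0176
finger_force: 30.0
```

move_arm --increments '[[[0, 0, 0], [0.1, 0, -0.3], 0], [[0, 0, 0], [0.3, 0.03, -0.5], 0], [[0, 0, 0], [0.6, 0.1, -0.6], 0], [[0, 0, 0], [0.9, 0.2, -0.6], 0]]'

```text
time: 18.45
tool_pos: [0.529, -0.1046, 0.2418]
orientation: [0.46, 0.857, 0.068, 0.222]
force: [-0.2, 0.5, -2.6]
grip_width: 0.0177
finger_force: 30.0
```

Run:
```python
from h import *
o=st(); a=np.radians(-10)
Rt=toolR(np.array([0,0,1.]),np.array([np.cos(a),np.sin(a),0]))
print(inc(o['tool_pos'],o['orientation'],[.416,.284,.22],Rt))
```

```text
t 18.45 corner dx,dy,h mm [-37.6  69.5 163.4] F board [-1.5   0.41 -2.11] M [0.   0.66 0.02] err turn [-0.666 -0.972  0.054] grip 0.0177
(array([ 0.3144,  0.3183, -0.0237]), array([ 3.1596,  1.0649, -0.5359]))
```

move_arm --increments '[[[0, 0, 0], [0.3, 0.1, -0.05], 0], [[0, 0, 0], [0.6, 0.2, -0.1], 0], [[0, 0, 0], [0.9, 0.3, -0.15], 0], [[0, 0, 0], [0.9, 0.3, -0.15], 0]]'

```text
time: 18.85
tool_pos: [0.4958, 0.0096, 0.234]
orientation: [0.457, 0.859, 0.068, 0.221]
force: [0.8, -0.0, -0.5]
grip_width: 0.0178
finger_force: 30.0
```

move_arm --increments '[[[0, 0, 0], [0.3, 0.1, -0.05], 0], [[0, 0, 0], [0.6, 0.2, -0.1], 0], [[0, 0, 0], [0.9, 0.3, -0.15], 0], [[0, 0, 0], [0.9, 0.3, -0.15], 0]]'

```text
time: 19.25
tool_pos: [0.4642, 0.1195, 0.2278]
orientation: [0.457, 0.859, 0.068, 0.222]
force: [0.6, -0.2, -0.7]
grip_width: 0.0178
finger_force: 30.0
```

move_arm --increments '[[[0, 0, 0], [0.3, 0.1, -0.05], 0], [[0, 0, 0], [0.6, 0.2, -0.1], 0], [[0, 0, 0], [0.8, 0.3, -0.15], 0], [[0, 0, 0], [0.8, 0.3, -0.15], 0]]'

```text
time: 19.65
tool_pos: [0.4384, 0.2191, 0.2254]
orientation: [0.458, 0.858, 0.068, 0.222]
force: [0.6, -0.8, -2.5]
grip_width: 0.0179
finger_force: 30.0
```

move_arm --increments '[[[0.08, 0.08, -0.006], [0, 0, 0], 0], [[0.16, 0.16, -0.012], [0, 0, 0], 0], [[0.24, 0.24, -0.018], [0, 0, 0], 0], [[0.32, 0.325, -0.024], [0, 0, 0], 0], [[0.32, 0.325, -0.024], [0, 0, 0], 0]]'

```text
time: 20.15
tool_pos: [0.4417, 0.2134, 0.2256]
orientation: [0.464, 0.886, -0.002, -0.004]
force: [0.3, -1.5, -1.9]
grip_width: 0.0177
finger_force: 30.0
```

Run:
```python
from h import *
im,X,d=cloud("top"); viewer.camera("top")
for n in("mat","square"):print(n,[(round(r['p'],2),np.round(r['centre'],3)) for r in spotter.place_of("top",n)[:2]])
B=((X-Cn)@RB).reshape(-1,3); S=B[(B[:,2]>.018)&(B[:,2]<.030)]
e=[]
for xx in np.arange(.02,.205,.006):
    k=S[(abs(S[:,0]-xx)<.003)&(S[:,1]<0.03)&(S[:,1]>-.06)]
    if len(k)>4: e.append((xx,k[:,1].min(),k[:,1].max()))
e=np.array(e); print('batten outer',np.polyfit(e[:,0],e[:,1],1),'inner',np.polyfit(e[:,0],e[:,2],1))
o=st(); a=np.radians(-10)
Rt=toolR(np.array([0,0,1.]),np.array([np.cos(a),np.sin(a),0]))
print(o['tool_pos'],inc(o['tool_pos'],o['orientation'],[.416,.284,.03],Rt))
cv2.imwrite("pics/top5.png",im)
```

```text
mat [(0.83, array([0.417, 0.284, 0.004]))]
square [(0.88, array([0.443, 0.218, 0.21 ]))]
batten outer [ 0.01197352 -0.03221924] inner [ 0.00906894 -0.00156505]
t 20.35 corner dx,dy,h mm [-180.8  365.2  220.9] F board [-0.75 -0.16 -1.29] M [-0.02  0.    0.05] err turn [-19.83  -20.328   1.614] grip 0.018
[0.43793036 0.21589061 0.22542179] (array([-0.0052, -0.0042,  0.0014]), array([0.5623, 0.1855, 1.63  ]))
```

View pics/top5.png

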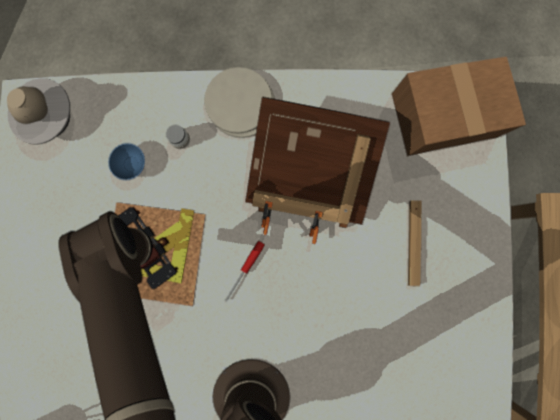

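Run:
```python
from h import *
for c in("top","scene"):
  r=[]
  for i in range(4):
    im,X,d=cloud(c)
    B=((X-Cn)@RB).reshape(-1,3); S=B[(B[:,2]>.018)&(B[:,2]<.030)]
    e=[];f=[]
    for xx in np.arange(.015,.20,.004):
        k=S[(abs(S[:,0]-xx)<.002)&(S[:,1]<0.03)&(S[:,1]>-.06)]
        if len(k)>4: e.append((xx,k[:,1].min(),k[:,1].max()))
    for yy in np.arange(.02,.22,.004):
        k=S[(abs(S[:,1]-yy)<.002)&(S[:,0]<.02)&(S[:,0]>-.06)]
        if len(k)>2: f.append((yy,k[:,0].max()))
    e=np.array(e);f=np.array(f); r.append([np.polyfit(e[:,0],e[:,1],1)[0],np.polyfit(e[:,0],e[:,2],1)[0],np.polyfit(e[:,0],(e[:,1]+e[:,2])/2,1)[0],-np.polyfit(f[:,0],f[:,1],1)[0]])
  print(c,'outer,inner,mid,rail(angle)',np.mean(r,0).round(4),np.std(r,0).round(4))
```

```text
top outer,inner,mid,rail(angle) [ 0.0104  0.0027  0.0066 -0.0014] [0.0006 0.0012 0.0008 0.0009]
scene outer,inner,mid,rail(angle) [-0.0098  0.0048 -0.0025 -0.0012] [0.0028 0.0017 0.0007 0.0023]
```

The batten measures about 0.003 rad, so it is home. Placing the square next.

move_arm --increments '[[[-0.005, -0.004, 0], [0.3, 0.1, 0.1], 0], [[-0.005, -0.004, 0], [0.56, 0.185, 0.3], 0], [[-0.005, -0.004, 0], [0.56, 0.185, 0.6], 0], [[-0.005, -0.004, 0], [0.56, 0.185, 0.9], 0], [[-0.005, -0.004, 0], [0.56, 0.185, 1.0], 0]]'

```text
time: 21.25
tool_pos: [0.4157, 0.2837, 0.1034]
orientation: [0.461, 0.888, -0.002, -0.001]
force: [-0.2, -0.5, -0.9]
grip_width: 0.0177
finger_force: 30.0
```

move_arm --increments '[[[0, 0, 0], [0, 0, 0.25], 0], [[0, 0, 0], [0, 0, 0.45], 0], [[0, 0, 0], [0, 0, 0.55], 0], [[0, 0, 0], [0, 0, 0.6], 0], [[0, 0, 0], [0, 0, 0.6], 0]]'

```text
time: 21.75
tool_pos: [0.4178, 0.2848, 0.0345]
orientation: [0.461, 0.887, 0.001, -0.001]
force: [-0.8, 1.1, -1.5]
grip_width: 0.0181
finger_force: 30.0
```

Run:
```python
from h import *
viewer.camera("scene"); o=telemetry.get_obs(); a=np.radians(-10)
Rt=toolR(np.array([0,0,1.]),np.array([np.cos(a),np.sin(a),0]))
print(o['time'],o['tool_pos'],o['force'],inc(o['tool_pos'],o['orientation'],[.416,.284,.0195],Rt))
```

```text
21.8 [0.41806036 0.28504156 0.03506713] [-0.0604784   0.22412211 -1.64687045] (array([ 0.0012, -0.0018,  0.0012]), array([ 0.0025, -0.0192,  0.1297]))
```

move_arm --increments '[[[0.001, -0.002, 0], [0, 0, 0.05], 0], [[0.001, -0.002, 0], [0, 0, 0.1], 0], [[0.001, -0.002, 0], [0, 0, 0.12], 0], [[0.001, -0.002, 0], [0, 0, 0.126], 0], [[0.001, -0.002, 0], [0, 0, 0.126], 0]]'

```text
time: 22.3
tool_pos: [0.4175, 0.2849, 0.0193]
orientation: [0.461, 0.887, -0.0, -0.0]
force: [-0.5, 0.5, -1.1]
grip_width: 0.0178
finger_force: 30.0
```

move_arm --increments '[[[0, 0, 0], [0, 0, 0.006], 0], [[0, 0, 0], [0, 0, 0.006], 0]]'

```text
time: 22.5
tool_pos: [0.4175, 0.2849, 0.0191]
orientation: [0.461, 0.887, -0.0, -0.0]
force: [-1.7, -1.8, 8.2]
grip_width: 0.0178
finger_force: 30.0
```

move_arm --increments '[[[0, 0, 0], [0, 0, -0.005], 0.6], [[0, 0, 0], [0, 0, -0.005], 0.6], [[0, 0, 0], [0, 0, -0.005], 0.6], [[0, 0, 0], [0, 0, -0.005], 0.6], [[0, 0, 0], [0, 0, -0.005], 0.6]]'

```text
time: 23.0
tool_pos: [0.4175, 0.2848, 0.019]
orientation: [0.461, 0.887, -0.0, -0.0]
force: [0.2, -0.6, -0.3]
grip_width: 0.0516
finger_force: 0.0
```

move_arm --increments '[[[0, 0, 0], [0, 0, 0], 0.6], [[0, 0, 0], [0, 0, 0], 0.6], [[0, 0, 0], [0, 0, 0], 0.6]]'

```text
time: 23.3
tool_pos: [0.4175, 0.2848, 0.0191]
orientation: [0.461, 0.887, -0.0, -0.0]
force: [-0.7, 0.1, 1.3]
grip_width: 0.0525
finger_force: 0.0
```

move_arm --increments '[[[0, 0, 0], [0, 0, -0.15], 0.6], [[0, 0, 0], [0, 0, -0.4], 0.6], [[0, 0, 0], [0, 0, -0.8], 0.6], [[0, 0, 0], [0, 0, -1], 0.6], [[0, 0, 0], [0, 0, -1], 0.6]]'

```text
time: 23.8
tool_pos: [0.4193, 0.2862, 0.1425]
orientation: [0.461, 0.887, 0.003, 0.001]
force: [0.8, -0.3, -0.1]
grip_width: 0.0526
finger_force: 0.0
```

Run:
```python
from h import *
for c in("top","scene"):
    im,X,d=cloud(c); cv2.imwrite(f"pics/{c}6.png",im)
    for n in("square","mat","square_corner"):print(c,n,[(round(r['p'],2),np.round(r['centre'],3)) for r in spotter.place_of(c,n)[:1]])
o=telemetry.get_obs();print(o['time'],o['tool_pos'],o['force'],o['grip_width'],o['finger_force'],abs(o['joint_velocities']).max())
```

```text
top square [(0.81, array([0.419, 0.287, 0.006]))]
top mat [(0.58, array([0.419, 0.285, 0.004]))]
top square_corner [(0.66, array([0.331, 0.225, 0.001]))]
scene square [(0.73, array([0.417, 0.284, 0.007]))]
scene mat [(0.95, array([0.421, 0.282, 0.002]))]
scene square_corner [(0.76, array([0.33 , 0.224, 0.004]))]
24.2 [0.41707028 0.28439837 0.13800086] [-0.19996947 -0.02349774  0.13625959] 0.05269354467095514 0.0 0.006087528269597086
```

View pics/scene6.png

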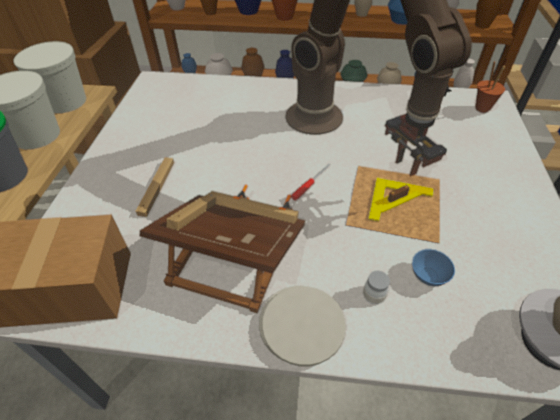

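The square lies flat on the mat at about (400,195) with the gripper clear above it, the side batten is home, and the other things have not moved. Handing in.

```bash
python3 -c "
from rig import job
print(job.job_done())"
```

```text
the job is handed in; nothing more can be done
None
```

I pressed the set square flush into the corner, swung the side batten home (about 0.003 rad by camera), held it there over 1 s, then laid the square back flat within about 5 mm of the mat's centre; the job is handed in, but no verdict came back.

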